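# Load the vial rack into the analyser lane

### The arm

A 6-joint arm with a two-finger parallel gripper is mounted at the origin on the work surface. World frame = base frame: x ahead of the robot, y to its left, z up, the work surface at z = 0. Lengths are in m, angles in rad, forces in N, time in s.
With the tool pointing down it reaches from about 0.35 to 0.975 m from the base axis. Payload 4.9 kg.
Tool frame: the origin (TCP) lies between the finger pads; the fingertips stand 19 mm ahead of it and the grasp point (between the pads) is the TCP; z points along the fingers, y is the direction in which the jaws open and shut (so a half turn about z gives the same grasp; the last joint's range is limited). The gripper opens to 85 mm and grips with 20 to 120 N. Pads are 22 mm wide; open, the fingers measure 114 mm over their backs; the gripper's body (76 mm by 85 mm) begins 54 mm behind the grasp point. The pads swing forward as they close: fully open they stand 13 mm farther back than shut.
Start: joints at [-0.119, 0.053, 1.613, -0, 1.476, -0.119], TCP at [0.625, 0, 0.25] pointing down, gripper open.
Joint ranges: [-3.01, 3.01], [-1.01, 2.22], [0.06, 2.58], [-1.02, 4.17], [0.09, 2.62], [-3.14, 3.14]. Speed limits (rad/s): [2.57, 2.57, 3.14, 3.14, 3.14, 3.14].

### API

Orientations are given as a rotation vector (axis times angle).
In Python, from cell import readout, cams, bot gives the robot as it stands. The module is installed in compiled form; this text tells all that it offers.
- The arm moves only by the tool drive_tool, never from a script. Its argument "motion" is a list of rows, each a list of 7 numbers: the shift along the world's x, y, z scaled (see below), then the turn, a rotation vector about the world's x, y, z scaled (see below), then the opening, from -1 (shut) to 1 (fully open). A call has 1 to 5 rows; each row shifts and turns the commanded pose from where the row before left it; what a row does not reach is not made up. The controller multiplies each number of a shift by 0.3 m and each number of a turn by pi/4 rad. A row lasts 1/10 s, in which the tool goes at most 50 mm and 8.59 degrees, less where a joint would pass 70% of its speed; a pose out of reach is approached as far as the arm can. A call with a number of a shift or a turn outside -1 to 1 is refused whole. A call with a gripper value outside its range is refused whole. The fingers move at their own pace and stop on an object; "force" is the grip in N (left out, the last holds). Time passes only in rows, so rows that do not move let the fingers close. It gives the time, the measured TCP pose, the force and the opening at its end, in the units of the state.
- readout.state(): the state, without advancing time (a new reading comes with each control period).
- cams.read_camera(name): name is "scene" or "side" or "wrist"; returns a dict with "image" (384x512x3 uint8, red, green, blue), "z_map" (384x512 float32, m along the optical axis (not along the pixel's ray), 0 where there is no reading), "camera_matrix" (3x3 intrinsics, pixels), "position" and "attitude" of the camera in the world; the wrist camera has in their place "mount" (4x4, takes a point from camera to tool coordinates, whose origin is the TCP and whose axes are the flange's). Camera axes: x right, y up, looking along -z (the intrinsics and any distortion apply to the point x, -y, -z); pixel columns grow to the right and rows downward; lengths in m; the calibration is good to about 2 mm. A picture is of the moment at which its call begins: read the wrist's pose just before it.
- bot.sign_off(): hands the job in, once; it reports no verdict.
The state is a dict: "clock": time; "joint_positions": joint angles; "dq": joint speeds; "tau": joint torques, N m; "position": TCP position; "eef_rot": TCP orientation; "force": force on the tool from outside, world axes, zero at the start; "torque": the same for the moment, N m; "grip_width": finger opening in m.
Only numpy, scipy, OpenCV 4.12 (cv2) and the standard library are available. Lean on these libraries where they do the work, as an engineer would, in place of code of your own. Each camera call takes 0.05 s, during which the arm holds its last target.

### The job

Slide the white vial rack along the steel bed and straight down the lane between the two guide rails until it is fully home against the end stop, then press the green load key all the way down and let go. The samples have settled, so push gently on the rack's body with the fingertips, keep it flat on the bed (do not lift or tip it), do not touch the vials, and let neither the rack nor the robot touch either rail. Leave the other things on the bench where they stand.

Things in the scene. Friction and masses are not known exactly. Their poses are not given: they have to be found in the camera images.
- loader: Fixed bench-top analyser with its loading lane. Origin: on the work surface, on the lane's centre line, under the face of the end stop. +x is the loading direction (towards the cream housing), +y the key side, z up. Steel bed x -400 to 70, y -100 to 100 mm, its top 8 mm up; open from x = -400 to -201 mm, where the rack starts. Housing 340 mm wide, 200 mm high, begins at x = 70 mm.
- rail_left: Left guide rail, aluminium with a blue flared tip, fixed (same origin and axes as loader). Straight part x -170 to 0, y 50 to 62 mm, its top 32 mm above the work surface; the blue tip flares outward, to y 64 to 75 mm at its end, x = -202 mm.
- rail_right: Right guide rail, mirror image of the left one (y -62 to -50 mm; same origin and axes as loader). The straight lane is 100 mm wide.
- stop: End stop, a dark steel bar with yellow spots across the end of the lane, y -48 to 48 mm, from 8 to 24 mm above the work surface, fixed; its face towards the rack lies at x = 0 of loader (same origin and axes).
- rack: Loose white rack, a block 128 mm long (its x), 85 wide (y), 60 high, 0.3 to 0.6 kg; origin at the centre of its underside. Starts on the open bed, lengthways to the lane within 12 degrees and up to 22 mm off its centre line. Home, its centre is 64 mm before the stop's face, 7.5 mm free on either side. It slides with a few newtons of friction and stops when not pushed.
- vial_caps: The 12 blue-capped amber vials fixed in the rack (4 along x at 27 mm, 3 along y at 26 mm; caps 21 mm across), same origin as rack: the caps stand from 60 to 76 mm above the rack's underside, at least 13 mm inside its ends and 6 mm inside its sides.
- load_key (a joint): Green round load key (30 mm across) in a black housing on the console; 0 is up, 0.006 m is fully down; it springs back, full press takes about 4 N. It counts as pressed beyond 0.004 m.
- load_key_top (a point): Centre of the top face of the green load key, which faces up; pressed straight down. It lies at x = -30, y = 102 mm of loader. The cream console under it: x -75 to 70, y 72 to 132 mm of loader, 45 mm high. Opposite stands a grey code reader: x -55 to -5, y -103 to -69 mm, 55 mm high.
- vial_a: Spare amber vial with blue cap, 22 mm across, 58 mm high, upright on the bench beside the lane; origin at the centre of its foot. Leave alone.
- vial_b: A second spare vial, like vial_a. Leave alone.
- wipes: White wipes tub with blue label, 90 mm across, 180 mm high, origin under its centre. Leave alone.
- reagent: Amber reagent bottle with red cap, 72 mm across, 160 mm high, origin under its centre. Leave alone.
- beaker: Empty glass beaker, 72 mm across, 95 mm high, origin under its centre. Leave alone.
- timer: Yellow bench timer, 65 x 65 x 22 mm, origin under its centre. Leave alone.
- tip_box: Blue pipette-tip box, 85 x 122 x 54 mm, origin under its centre. Leave alone.

How it is judged:
On the way, in this order (a step that is already met when the one before it is completed fails the run):
1. the rack is home against the end stop, square in the lane (x of rack in the frame of loader above -0.068 m and angle between the x axis of rack and the x axis of loader, either way round below 0.06 rad and angle between rack's own z axis and vertical below 0.05 rad and value of joint load_key below 0.001 m), for 0.2 s.
2. the load key is pressed down (value of joint load_key above 0.004 m), for 0.05 s.
At the end, for the whole second after the job is handed in: The rack stands flat and at rest in the lane, its nose within 4 mm of the end stop, square within 0.06 rad and clear of both rails, and the load key has been pressed (beyond 4 mm) after that and is up again (all of step 1 and y of rack in the frame of loader between -0.008 and 0.008 m and z of rack in the frame of loader below 0.012 m and linear speed of rack below 0.01 m/s); the robot touches nothing.
It fails at once if a guide rail is touched, by the rack or the robot (contact force between any of rail_left, rail_right and anything else above 0.3 N).
It fails at once if the vials are touched, or the rack is lifted off the bed (10 mm) or tipped (0.12 rad) (contact force between vial_caps and the arm above 0.5 N or contact force between vial_caps and the fingers above 0.5 N or z of rack in the frame of loader above 0.018 m or angle between rack's own z axis and vertical above 0.12 rad).
It fails at once if the rack is shoved faster than 0.35 m/s, or rammed into the stop with more than 45 N (linear speed of rack above 0.35 m/s or contact force between rack and stop above 45 N).
It fails at once if the load key is pressed before the rack is home (value of joint load_key above 0.003 m and x of rack in the frame of loader below -0.069 m).
It fails at once if another thing on the bench is moved more than 20 mm or tipped (distance of any of vial_a, vial_b, wipes, reagent, beaker, timer, tip_box from where it was at the start of the episode above 0.02 m or angle between any of vial_a, vial_b, wipes, reagent, beaker's own z axis and vertical above 0.5 rad).
It also fails if it takes over 72 s, if anything falls off the work surface, if the arm or the gripper's body presses on something with over 40 N, if the wrist force passes 120 N, or if a joint passes its speed limit or range.

## Working session

There is one attempt and no reset: what is moved stays moved. The work goes in short steps, Python scripts to look and compute and a tool call to move; the robot and the scene stay as the last step left them, time stands still between calls to the robot, and variables do not carry over. Pictures are saved under pics/ and viewed, and the job is handed in when it is done.

Besides the shell and the picture viewer there is one more tool, called in YAML: its name, and indented under it one key for each argument. drive_tool: Moves the arm, as the interface text tells. Shifts and turns lie within -1 to 1; 1 stands for 0.3 m of shift or pi/4 rad of turn. Its arguments: {"type":"object","properties":{"motion":{"type":"array","items":{"type":"array","items":{"type":"number"}}},"force":{"type":"number"}},"required":["motion"]}

```bash
mkdir -p pics; ls; cat > h.py <<'E'
import numpy as np, cv2
from scipy.spatial.transform import Rotation as R
from cell import readout, cams, bot
def att(a):
    a=np.array(a,float)
    if a.shape==(3,3): return a
    return R.from_rotvec(a).as_matrix() if a.size==3 else R.from_quat(a).as_matrix()
def grab(n,f=None):
    s=readout.state(); c=cams.read_camera(n)
    if n=='wrist':
        T=np.eye(4);T[:3,:3]=att(s['eef_rot']);T[:3,3]=s['position'];T=T@np.array(c['mount']);c['R']=T[:3,:3];c['p']=T[:3,3]
    else: c['R']=att(c['attitude']);c['p']=np.array(c['position'])
    if f: cv2.imwrite('pics/'+f,c['image'][:,:,::-1])
    return c
def plane(c,uv,z):
    uv=np.atleast_2d(np.array(uv,float));K=np.array(c['camera_matrix'])
    d=np.c_[(uv[:,0]-K[0,2])/K[0,0],-(uv[:,1]-K[1,2])/K[1,1],-np.ones(len(uv))]@c['R'].T
    return c['p']+d*((z-c['p'][2])/d[:,2])[:,None]
def cloud(c):
    z=c['z_map'];K=np.array(c['camera_matrix']);v,u=np.mgrid[:z.shape[0],:z.shape[1]]
    P=np.stack([(u-K[0,2])/K[0,0]*z,-(v-K[1,2])/K[1,1]*z,-z],-1)@c['R'].T+c['p']
    P[z<=0]=np.nan
    return P
E
python3 - <<'E'
from h import *
print(readout.state())
for n in ['scene','side','wrist']:
    c=grab(n,n+'0.png'); print(n,{k:v for k,v in c.items() if k not in('image','z_map')},c['z_map'].mean())
E
```

```text
pics
{'clock': 0.0, 'joint_positions': array([-1.19029620e-01,  5.33507657e-02,  1.61430649e+00, -2.96677689e-05,
        1.47599471e+00, -1.19008880e-01]), 'dq': array([-0.00010587, -0.00050738,  0.00097053, -0.00021682, -0.0008644 ,
        0.0011592 ]), 'tau': array([ 2.70554956e-04, -3.93670499e+01, -3.70175600e+01, -1.62778279e-04,
        6.93513779e-03, -6.06393527e-06]), 'position': array([6.24411026e-01, 4.45930621e-05, 2.49059298e-01]), 'eef_rot': array([-2.22032915e+00, -2.22028941e+00,  2.03497289e-03]), 'force': array([-0.56979985,  0.24774692,  0.37042791]), 'torque': array([ 0.01668478,  0.02688021, -0.01359641]), 'grip_width': 0.08528498120476037}
scene {'camera_matrix': array([[357.80394447,   0.        , 254.0394033 ],
       [  0.        , 357.80394447, 189.34737713],
       [  0.        ,   0.        ,   1.        ]]), 'position': array([ 1.17119453, -0.18698539,  0.60376287]), 'attitude': array([0.69079396, 0.69924898, 1.42949527]), 'R': array([[ 0.02115913, -0.62623584,  0.7793465 ],
       [ 0.9996486 ,  0.02570191, -0.00648779],
       [-0.01596781,  0.7792099
[... 670 characters left out ...]
      [  0.        , 292.045698  , 195.65982963],
       [  0.        ,   0.        ,   1.        ]]), 'mount': array([[-5.53142750e-04,  9.59333637e-01,  2.82274099e-01,
         7.17361378e-02],
       [ 9.99999715e-01,  3.85770414e-04,  6.48518796e-04,
        -3.64055805e-04],
       [ 5.13252900e-04,  2.82274377e-01, -9.59333577e-01,
        -1.23783199e-01],
       [ 0.00000000e+00,  0.00000000e+00,  0.00000000e+00,
         1.00000000e+00]]), 'R': array([[ 9.99996897e-01, -1.22043855e-04,  2.48818775e-03],
       [-5.84723312e-04,  9.59397553e-01,  2.82056719e-01],
       [-2.42158453e-03, -2.82057299e-01,  9.59394505e-01]]), 'p': array([0.62433891, 0.07175604, 0.37296176])} 0.2996137
```

View pics/scene0.png

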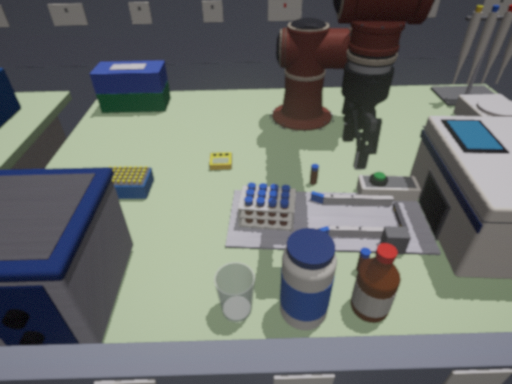

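View pics/side0.png

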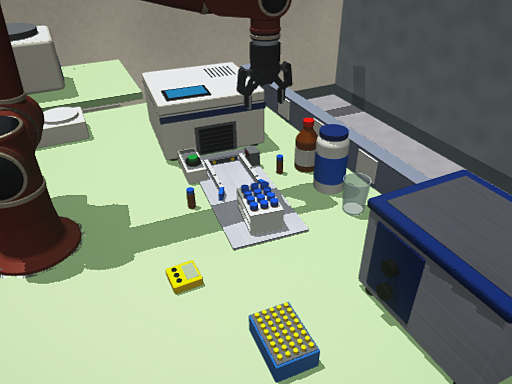

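View pics/wrist0.png

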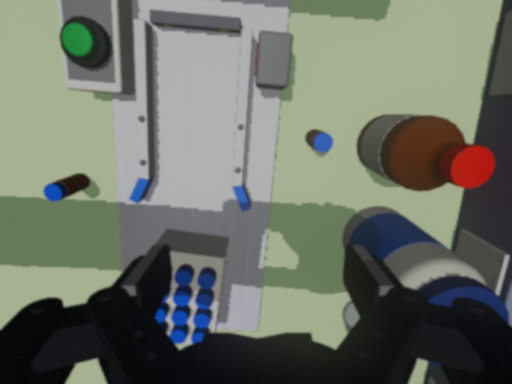

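The wrist view shows the key at (84,40), the stop at (195,22), and the blue rail tips at (140,190) and (242,198). The rack sits partly under the gripper at about (190,290). Loading runs along world +y, and the key side is −x. Next I'll measure from the depth maps.

```bash
python3 - <<'E'
from h import *
# ortho maps (top height & colour) from all three cams, 1 mm/px, x 0.45..0.85 -> cols ; y +0.35 up .. -0.25
for n in ['scene','side','wrist']:
    c=grab(n);P=cloud(c).reshape(-1,3);C=c['image'].reshape(-1,3)
    np.savez('c_%s.npz'%n,P=P,C=C)
    ok=np.isfinite(P[:,0])&(P[:,2]<0.12)&(P[:,2]>-0.02)
    P=P[ok];C=C[ok];o=np.argsort(P[:,2]);P=P[o];C=C[o]
    im=np.zeros((600,400,3),np.uint8)
    u=((P[:,0]-0.4)*1000).astype(int);v=((0.35-P[:,1])*1000).astype(int)
    k=(u>=0)&(u<400)&(v>=0)&(v<600)
    for du in(0,1):
        for dv in (0,1):
            im[np.clip(v[k]+dv,0,599),np.clip(u[k]+du,0,399)]=C[k]
    cv2.imwrite('pics/ortho_%s.png'%n,im[:,:,::-1])
ims=[cv2.imread('pics/ortho_%s.png'%n) for n in('wrist','scene')]
cv2.imwrite('pics/ortho.png',np.hstack(ims))
E
```

```text
(no output)
```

View pics/ortho.png

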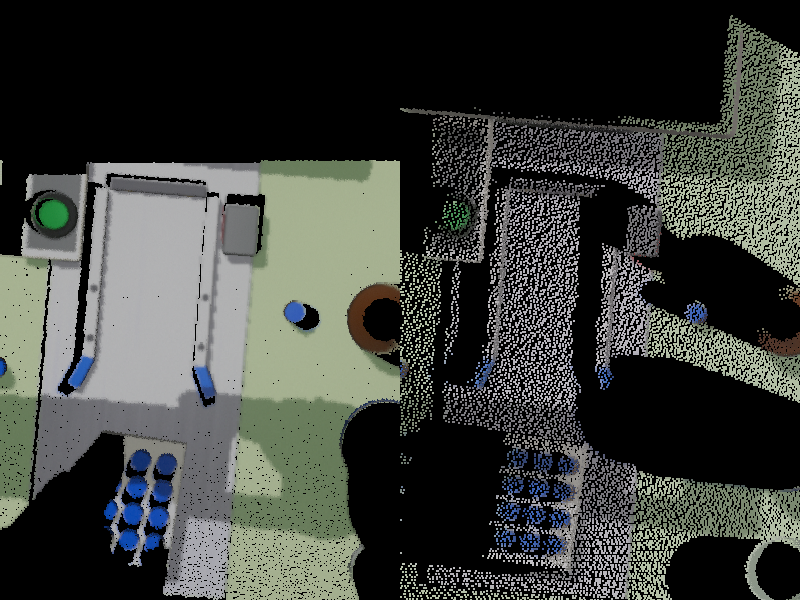

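The orthographic view (1 mm per pixel) shows the lane tilted about 5° clockwise. The rack caps run from about (140,460) down to (130,540). Next I'll fit lines to get numbers.

```bash
cat > m.py <<'E'
from h import *
def caps(c):
    """cap centres in world by blue mask + depth at z 0.08-0.09"""
    P=cloud(c);hsv=cv2.cvtColor(c['image'],cv2.COLOR_RGB2HSV)
    return P[(cv2.inRange(hsv,(100,110,60),(130,255,255))>0)&(P[...,2]>.078)&(P[...,2]<.09)]
E
python3 - <<'E'
from h import *
from m import caps
W=np.load('c_wrist.npz');P=W['P'];C=W['C'].astype(int)
def loc(P,o,a):
    d=np.array([np.cos(a),np.sin(a)]);n=np.array([-d[1],d[0]]);q=P[:,:2]-o;return np.c_[q@d,q@n]
ok=np.isfinite(P[:,0]);P=P[ok];C=C[ok]
print('bed z',np.median(P[(abs(P[:,0]-.55)<.02)&(abs(P[:,1]-.05)<.05),2]))
top=(abs(P[:,2]-.032)<.003)&(P[:,1]>0.01)&(P[:,1]<.16)&(P[:,0]>.47)&(P[:,0]<.63)
o=np.array([.557,.157]);a=np.radians(85)
for it in range(5):
    q=loc(P[top],o,a);r={}
    fits=[]
    for s in(1,-1):
        m=(abs(q[:,1]*s-.056)<.012)&(q[:,0]>-.165)&(q[:,0]<-.01)
        e=[]
        for x0 in np.arange(-.165,-.01,.01):
            mm=m&(q[:,0]>=x0)&(q[:,0]<x0+.01)
            if mm.sum()>5:
                y=q[mm,1]; e.append([x0+.005,y.min(),y.max(),mm.sum()])
        e=np.array(e);fits.append((np.polyfit(e[:,0],e[:,1],1),np.polyfit(e[:,0],e[:,2],1)))
    sl=np.mean([f[0] for g in fits for f in g]); 
    mid=np.mean([np.polyval(f,-.08) for g in fits for f in g])
    n=np.array([-np.sin(a),np.cos(a)])
    st=P[(abs(P[:,2]-.024)<.003)];qs=loc(st,o,a);ms=(abs(qs[:,0])<.03)&(abs(qs[:,1])<.04)
    h=np.histogram(qs[ms,0],bins=np.arange(-.03,.03,.002))
    o=o+n*(mid+.08*sl); a+=np.arctan(sl)
    print(np.degrees(a),o,[[f.round(4) for f in g] for g in fits])
print(np.percentile(qs[ms,0],[1,3,10,50,97]),np.percentile(qs[ms,1],[1,99]))
x=np.percentile(qs[ms,0],2)
o=o+x*np.array([np.cos(a),np.sin(a)])
print('origin',o)
print('edges',[[np.polyval(f,[-.15,-.03]) for f in g] for g in fits])
g=(C[:,1]>C[:,0]*2)&(C[:,1]>C[:,2]*2)&(P[:,2]>.04)
print('key',np.median(P[g],0),P[g].min(0),P[g].max(0),loc(P[g],o,a).mean(0), 'mid',(P[g].min(0)+P[g].max(0))/2)
np.save('L.npy',np.r_[o,a])
for n in('scene','side','wrist'):
    c=grab(n);k=caps(c);q=loc(k,o,a)
    # white rack top
    T=cloud(c).reshape(-1,3);I=c['image'].reshape(-1,3);T=T[np.isfinite(T[:,0])&(abs(T[:,2]-.068)<.003)&(I.min(1)>90)];t=loc(T,o,a)
    t=t[(t[:,0]<-.2)&(t[:,0]>-.42)&(abs(t[:,1])<.09)]
    print(n,len(k),np.median(k[:,2]))
    for name,X in(('caps',q),('top',t)):
        if len(X)>30:
            rc=cv2.minAreaRect((X*1000).astype(np.float32));print(name,rc, 'mean',X.mean(0))
E
```

```text
bed z 0.29650031938466415
85.37252881740824 [0.55746252 0.15695953] [[array([0.006 , 0.0493]), array([0.0068, 0.0615])], [array([ 0.0056, -0.0622]), array([ 0.0075, -0.0504])]]
85.39694389854803 [0.55743592 0.15696169] [[array([-0.0005,  0.0497]), array([0.0038, 0.0622])], [array([-0.0007, -0.0617]), array([-0.0008, -0.0501])]]
85.40448415753606 [0.55743393 0.15696185] [[array([-0.0009,  0.0497]), array([0.0033, 0.0622])], [array([-0.0006, -0.0617]), array([-0.0013, -0.0501])]]
85.40452750848314 [0.55743387 0.15696185] [[array([-0.001 ,  0.0497]), array([0.0032, 0.0621])], [array([-0.0008, -0.0617]), array([-0.0014, -0.0501])]]
85.40452775771884 [0.55743387 0.15696185] [[array([-0.001 ,  0.0497]), array([0.0032, 0.0621])], [array([-0.0008, -0.0617]), array([-0.0014, -0.0501])]]
[0.00054102 0.0006697  0.00133462 0.00631538 0.01227047] [-0.03935397  0.03912631]
origin [0.55748153 0.15755479]
edges [[array([0.04985072, 0.04972542]), array([0.06166688, 0.0620528 ])], [array([-0.06162235, -0.0617142 ]), array([-0.04989525, -0.05006402])]]
key [0.45390925 0.1358096  0.06714218] [ 0.4325883
[... 346 characters left out ...]
5521087646484, 127.67994689941406), 85.08849334716797) mean [-0.30832557 -0.01349791]
side 629 0.08341751672459341
caps ((-305.01934814453125, -173.14051818847656), (416.8545227050781, 163.7975311279297), 82.4004135131836) mean [-0.30595502 -0.04268599]
top ((-311.97186279296875, 0.5464935302734375), (85.58428192138672, 129.96861267089844), 86.20691680908203) mean [-0.3360942   0.01085064]
wrist 2050 0.08341028645532894
caps ((-242.14869689941406, -102.081298828125), (93.09774780273438, 310.5437316894531), 35.84587097167969) mean [-0.29427915 -0.03480047]
top ((-309.2120361328125, -11.766159057617188), (64.23282623291016, 127.83654022216797), 86.05011749267578) mean [-0.29120149 -0.01551671]
```

drive_tool:
  motion:
    - [-0.055,-0.145,0,0,0,-0.034,0]
    - [-0.055,-0.145,0,0,0,-0.034,0]
    - [-0.055,-0.145,0,0,0,-0.034,0]
    - [-0.055,-0.145,0,0,0,0,0]
    - [-0.055,-0.145,0,0,0,0,0]
  force: 20

```text
clock: 0.95
position: [0.5417, -0.219, 0.2506]
eef_rot: [2.308, 2.131, 0.0]
force: [0.9, 0.4, -0.3]
grip_width: 0.043
```

drive_tool:
  motion:
    - [-0.055,-0.145,0,0,0,0,0]
    - [0,0,0,0,0,0,0]
    - [0,0,0,0,0,0,0]

```text
clock: 1.25
position: [0.5256, -0.2618, 0.2503]
eef_rot: [-2.311, -2.128, -0.001]
force: [0.2, 0.1, 0.3]
grip_width: 0.0427
```

```bash
cat > m.py <<'E'
from h import *
from scipy.ndimage import binary_erosion
L=np.load('L.npy')
def loc(P):
    a=L[2];d=np.array([np.cos(a),np.sin(a)]);n=np.array([-d[1],d[0]]);q=P[:,:2]-L[:2];return np.c_[q@d,q@n]
def rack(c):
    T=cloud(c).reshape(-1,3);I=c['image'].reshape(-1,3).astype(int)
    t=loc(T);b=np.isfinite(T[:,0])&(t[:,0]>-.42)&(t[:,0]<.02)&(abs(t[:,1])<.09)
    k=b&(T[:,2]>.062)&(T[:,2]<.088)&((I[:,2]-I[:,0]>40)|(I.max(1)-I.min(1)<40))&(I.max(1)>60)
    m=(b&(abs(T[:,2]-.068)<.004)&(I.min(1)>60)&(I.max(1)-I.min(1)<50))
    out=t[m]*1000
    rc=cv2.minAreaRect(out.astype(np.float32))
    return rc,out,m
def tool(s):
    Rm=att(s['eef_rot']);p=loc(np.array([s['position']]))[0]*1000
    return p.round(1),round(s['position'][2]*1000,1),'yaw err deg',round(np.degrees(np.arctan2(Rm[1,0],Rm[0,0])-L[2]),2),'F',np.round(s['force'],1),'w',round(s['grip_width']*1000,1),'t',round(s['clock'],2)
E
python3 - <<'E'
from m import *
print(tool(readout.state()))
for n in('wrist','scene'):
    c=grab(n,n+'1.png');rc,o,m=rack(c);print(n,rc,len(o)); I=c['image'].copy();I.reshape(-1,3)[m]=(255,0,0);cv2.imwrite('pics/%s1m.png'%n,I[:,:,::-1])
E
```

```text
(array([-420.6,   -1.8]), np.float64(250.3), 'yaw err deg', np.float64(-0.13), 'F', array([0.2, 0.1, 0.3]), 'w', 42.7, 't', 1.25)
wrist ((-311.2420654296875, -1.2527809143066406), (85.20372772216797, 122.99474334716797), 86.12104034423828) 6228
scene ((-309.0876159667969, -3.2001991271972656), (87.65093994140625, 127.95882415771484), 86.01460266113281) 646
```

View pics/wrist1m.png

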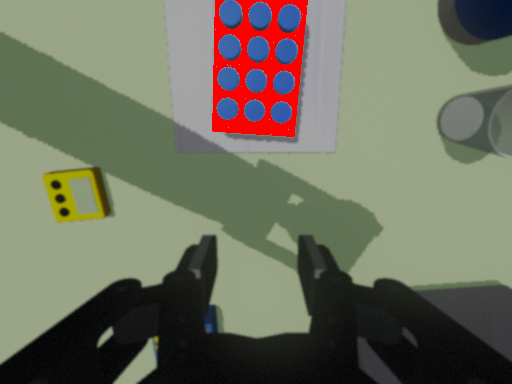

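View pics/scene1m.png

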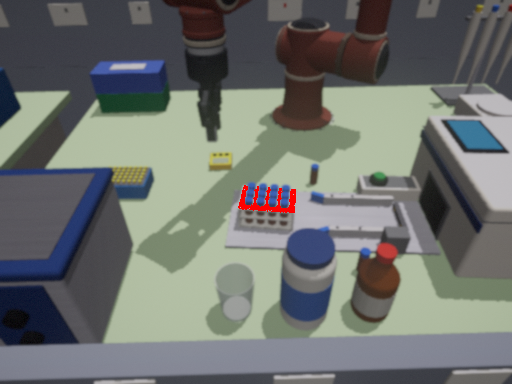

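The mask covers the rack top cleanly, with its rear edge near (255,133). The rack centre is at about (−309,−1.4) mm with −3.9° yaw, so pushing squarely with both fingers from behind should align it. I'll lower the tool behind it.

drive_tool:
  motion:
    - [0,0,-0.16,0,0,0,0]
    - [0,0,-0.16,0,0,0,0]
    - [0,0,-0.16,0,0,0,0]
    - [0,0,-0.167,0,0,0,0]
    - [0,0,0,0,0,0,0]

```text
clock: 1.85
position: [0.5211, -0.2558, 0.0478]
eef_rot: [-2.294, -2.123, 0.006]
force: [-0.6, 0.8, -0.3]
grip_width: 0.0424
```

drive_tool:
  motion:
    - [0.005,0.06,0,0,0,0.003,0]
    - [0.0,0,0,0,0,0,0]
    - [0,0,0,0,0,0,0]

```text
clock: 2.15
position: [0.5299, -0.2432, 0.0601]
eef_rot: [2.3, 2.131, 0.002]
force: [0.4, -0.7, 0.1]
grip_width: 0.0426
```

```bash
python3 - <<'E'
from m import *
print(tool(readout.state()))
for n in('wrist','side'):
    c=grab(n,n+'2.png');rc,o,m=rack(c);print(n,rc,len(o))
P=cloud(grab('side'));z=P[...,2];q=loc(P.reshape(-1,3)).reshape(z.shape+(2,))
k=(q[...,0]>-.42)&(q[...,0]<-.378)&(abs(q[...,1])<.06)&(z>.015)
print('tip z',np.percentile(z[k],[0,1,5]),np.percentile(q[k][:,1],[1,99]),np.percentile(q[k][:,0],[1,99]))
E
```

```text
(array([-401.7,   -4.7]), np.float64(60.1), 'yaw err deg', np.float64(0.25), 'F', array([ 0.4, -0.7,  0.1]), 'w', 42.6, 't', 2.15)
wrist ((-352.438720703125, 1.388702392578125), (86.05435943603516, 123.05361938476562), 86.96183013916016) 22904
side ((-331.152099609375, 2.844951629638672), (83.7449722290039, 170.0402069091797), 85.92390441894531) 223
tip z [0.04142808 0.04904833 0.06252931] [-0.05854     0.05784993] [-0.41979659 -0.37997616]
```

View pics/side2.png

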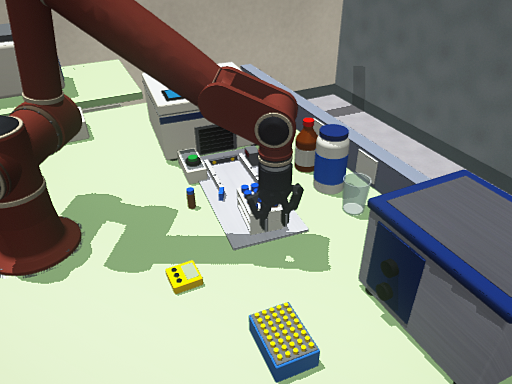

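View pics/wrist2.png

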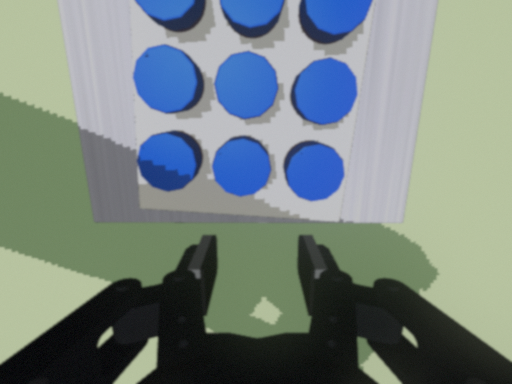

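drive_tool:
  motion:
    - [0,0,0,0,0,0,0]
    - [0.0,0,0,0,0,0,0]

```text
clock: 2.5
position: [0.5276, -0.2434, 0.0568]
eef_rot: [2.306, 2.132, 0.0]
force: [-0.1, 0.9, 0.1]
grip_width: 0.0425
```

```bash
python3 - <<'E'
from m import *
print(tool(readout.state()))
E
```

```text
(array([-402. ,   -2.4]), np.float64(56.8), 'yaw err deg', np.float64(0.12), 'F', array([-0.1,  0.9,  0.1]), 'w', 42.5, 't', 2.5)
```

drive_tool:
  motion:
    - [0.0016,0.02,0,0,0,-0.001,0]
    - [0.0016,0.02,0,0,0,-0.001,0]
    - [0.0016,0.02,0,0,0,0,0]
    - [0.0016,0.02,0,0,0,0,0]
    - [0.0016,0.02,0,0,0,0,0]

```text
clock: 3.0
position: [0.5299, -0.2125, 0.0562]
eef_rot: [2.307, 2.132, -0.0]
force: [0.5, -2.3, -1.1]
grip_width: 0.0428
```

drive_tool:
  motion:
    - [0,0,0,0,0,0,0]
    - [0.0,0,0,0,0,0,0]

```text
clock: 3.2
position: [0.5298, -0.2126, 0.0563]
eef_rot: [-2.307, -2.132, -0.0]
force: [-0.1, 0.1, 0.5]
grip_width: 0.0424
```

```bash
python3 - <<'E'
from m import *
print(tool(readout.state()))
for n in('wrist','scene'):
    c=grab(n,n+'3.png');rc,o,m=rack(c);print(n,rc,len(o))
E
```

```text
(array([-371.1,   -2.1]), np.float64(56.3), 'yaw err deg', np.float64(0.08), 'F', array([-0.1,  0.1,  0.5]), 'w', 42.4, 't', 3.2)
wrist ((-323.0592956542969, 2.3182411193847656), (85.83596801757812, 118.85090637207031), 89.56029510498047) 25875
scene ((-303.74542236328125, -0.6780929565429688), (87.0107192993164, 145.62672424316406), 89.14385223388672) 642
```

View pics/wrist3.png

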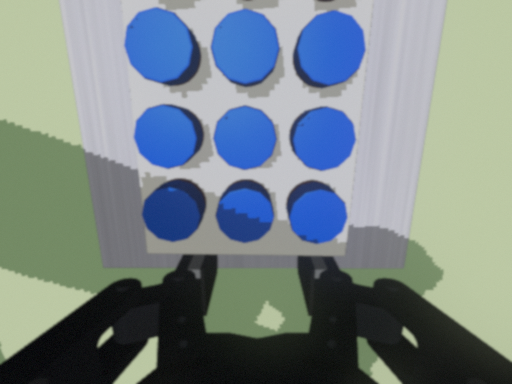

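View pics/scene3.png

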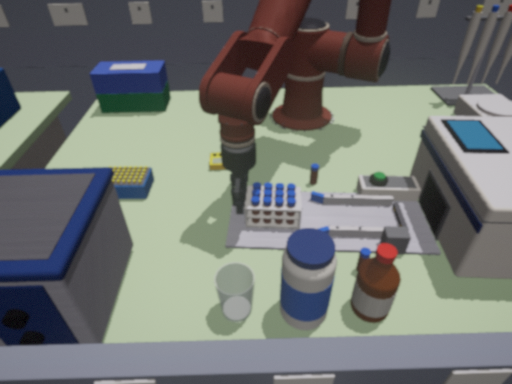

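The rack is now nearly square (−0.5° yaw), with its centre within 1–2 mm of the lane centre line. The fingers at (195,265) and (320,265) rest on its rear face. I'll keep pushing straight.

drive_tool:
  motion:
    - [0.0016,0.02,0,0,0,-0.001,0]
    - [0.0025,0.033,0,0,0,0,0]
    - [0.0025,0.033,0,0,0,0,0]
    - [0.0025,0.033,0,0,0,0,0]
    - [0.0016,0.02,0,0,0,0,0]

```text
clock: 3.8
position: [0.5332, -0.1703, 0.0564]
eef_rot: [2.307, 2.132, -0.0]
force: [-0.2, -2.8, 0.5]
grip_width: 0.0425
```

drive_tool:
  motion:
    - [0,0,0,0,0,0,0]
    - [0.0,0,0,0,0,0,0]

```text
clock: 4.0
position: [0.5329, -0.1706, 0.0561]
eef_rot: [-2.307, -2.131, -0.0]
force: [1.0, -0.8, 0.1]
grip_width: 0.0426
```

```bash
python3 - <<'E'
from m import *
print(tool(readout.state()))
for n in('wrist','scene'):
    c=grab(n,n+'4.png');rc,o,m=rack(c);print(n,rc,len(o))
    # width edges per x-slice, robust
    for x0 in np.arange(-320,-150,20):
        s=o[(o[:,0]>x0)&(o[:,0]<x0+20)]
        if len(s)>30: print(x0,s[:,1].min().round(1),s[:,1].max().round(1))
E
```

```text
(array([-329. ,   -1.8]), np.float64(56.1), 'yaw err deg', np.float64(0.03), 'F', array([ 1. , -0.8,  0.1]), 'w', 42.6, 't', 4.0)
wrist ((-280.83416748046875, 3.053253173828125), (118.3869857788086, 85.60301208496094), 0.0941104143857956) 26174
-320 -39.4 45.7
-300 -39.5 45.9
-280 -39.3 45.7
-260 -39.6 45.8
-240 -39.7 45.9
scene ((-262.8831787109375, 1.5990066528320312), (147.18666076660156, 89.39837646484375), 0.22436770796775818) 653
-320 -41.6 42.4
-300 -40.5 44.7
-280 -43.1 43.9
-260 -42.4 46.3
-240 -41.8 42.7
-220 -41.6 30.8
-200 -41.2 43.1
```

View pics/wrist4.png

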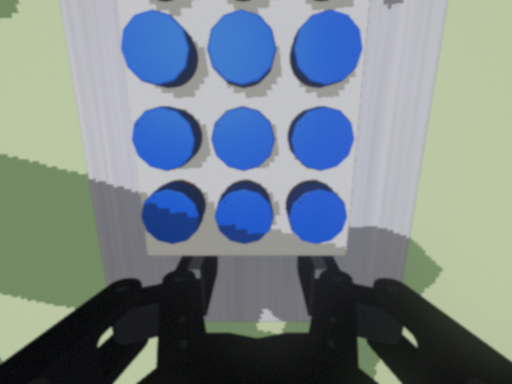

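```bash
python3 - <<'E'
from m import *
for n in('wrist',):
    c=grab(n);T=cloud(c).reshape(-1,3);t=loc(T)*1000;I=c['image'].reshape(-1,3).astype(int)
    k=(T[:,2]>.005)&(T[:,2]<.012)&(abs(t[:,1])<130)
    for x0 in range(-340,-200,20):
        for s in(1,-1):
            m=k&(t[:,0]>x0)&(t[:,0]<x0+20)&(t[:,1]*s>60)
            if m.sum()>20: print(x0,s,np.max(t[m,1]*s).round(1),np.percentile(t[m,1]*s,[99]).round(1),np.median(T[m,2]).round(4))
    k=(T[:,2]>.026)&(T[:,2]<.036)&(abs(t[:,1])<90)&(I[:,2]>I[:,0]+30); print(k.sum())
E
```

```text
-340 1 100.5 [100.] 0.0082
-340 -1 99.1 [98.4] 0.0082
-320 1 100.6 [99.9] 0.0082
-320 -1 99.3 [98.6] 0.0081
-300 1 100.9 [99.9] 0.0082
-300 -1 99.3 [98.7] 0.0081
-280 1 100.7 [99.9] 0.0082
-280 -1 99.6 [98.6] 0.0081
-260 1 101.1 [99.7] 0.0082
-260 -1 99.6 [98.7] 0.0082
-240 1 100.9 [99.9] 0.0082
-240 -1 99.6 [98.8] 0.0082
-220 1 100.9 [99.7] 0.0083
-220 -1 99.9 [98.7] 0.0081
0
```

Measured against the bed edges, the rack is about +2.5 mm off the centre line and square. I'll drift the push by −2.5 mm over the next 50 mm.

drive_tool:
  motion:
    - [0.0028,0.02,0,0,0,0,0]
    - [0.0045,0.033,0,0,0,0,0]
    - [0.0045,0.033,0,0,0,0,0]
    - [0.0045,0.033,0,0,0,0,0]
    - [0.0045,0.033,0,0,0,0,0]

```text
clock: 4.65
position: [0.5394, -0.1247, 0.0562]
eef_rot: [-2.308, -2.131, 0.0]
force: [-0.2, -1.5, -0.8]
grip_width: 0.0427
```

drive_tool:
  motion:
    - [0,0,0,0,0,0,0]
    - [0.0,0,0,0,0,0,0]

```text
clock: 4.85
position: [0.5394, -0.1249, 0.0563]
eef_rot: [-2.307, -2.131, -0.001]
force: [0.5, -0.0, 0.6]
grip_width: 0.043
```

```bash
cat > chk.py <<'E'
from m import *
import sys
print(tool(readout.state()))
n='wrist';c=grab(n,sys.argv[1]);rc,o,m=rack(c);print(n,rc,len(o))
for x0 in np.arange(-320,0,20):
    s=o[(o[:,0]>x0)&(o[:,0]<x0+20)]
    if len(s)>300: print(x0,s[:,1].min().round(1),s[:,1].max().round(1),((s[:,1].min()+s[:,1].max())/2).round(1))
T=cloud(c).reshape(-1,3);t=loc(T)*1000
k=(T[:,2]>.005)&(T[:,2]<.012)&(abs(t[:,1])<130)&(t[:,0]>-330)&(t[:,0]<-210)
print('bed',[np.percentile(t[k&(t[:,1]*s>60),1],99 if s>0 else 1).round(1) for s in(1,-1) if (k&(t[:,1]*s>60)).sum()>20])
k=(T[:,2]>.0295)&(T[:,2]<.036)&(abs(t[:,1])<75)&(t[:,0]<-5)&(t[:,0]>-170)
for s in(1,-1):
    y=t[k&(t[:,1]*s>46),1]
    if len(y)>30: print('rail',s,np.percentile(y,[2,50,98]).round(1),len(y))
E
python3 chk.py wrist5.png
```

```text
(array([-283. ,   -4.6]), np.float64(56.3), 'yaw err deg', np.float64(0.05), 'F', array([ 0.5, -0. ,  0.6]), 'w', 43.0, 't', 4.85)
wrist ((-234.89633178710938, 0.576171875), (118.44600677490234, 85.55085754394531), 0.05356506630778313) 25484
-280 -42.0 43.1 0.6
-260 -42.1 43.3 0.6
-240 -42.2 43.3 0.6
-220 -42.0 43.2 0.6
-200 -42.1 43.4 0.6
-180 -41.7 43.4 0.8
bed [np.float64(99.9), np.float64(-98.7)]
rail 1 [57.8 60.  62.3] 130
rail -1 [-61.2 -57.4 -53.5] 238
```

View pics/wrist5.png

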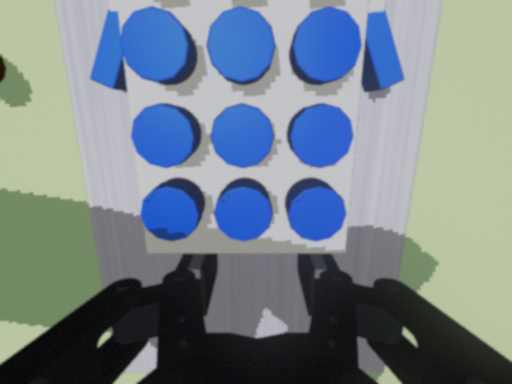

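Rack centred (0.6 mm by the wrist view, ≈0 relative to the bed) and square; the blue rail tips at (108,60) and (385,60) flank it with clearance. Continuing straight.

drive_tool:
  motion:
    - [0.0016,0.02,0,0,0,0,0]
    - [0.0027,0.033,0,0,0,0,0]
    - [0.0027,0.033,0,0,0,0,0]
    - [0.0027,0.033,0,0,0,0,0]
    - [0.0027,0.033,0,0,0,0,0]

```text
clock: 5.4
position: [0.5432, -0.0793, 0.0564]
eef_rot: [2.308, 2.131, -0.0]
force: [0.1, -2.2, 0.6]
grip_width: 0.0427
```

drive_tool:
  motion:
    - [0.0027,0.033,0,0,0,0,0]
    - [0.0027,0.033,0,0,0,0,0]
    - [0.0027,0.033,0,0,0,0,0]
    - [0.0027,0.033,0,0,0,0,0]
    - [0,0,0,0,0,0,0]

```text
clock: 5.9
position: [0.5462, -0.0387, 0.0561]
eef_rot: [-2.306, -2.131, -0.001]
force: [0.8, -0.1, -0.5]
grip_width: 0.0428
```

```bash
python3 chk.py wrist6.png; python3 - <<'E'
from m import *
c=grab('scene','scene6.png');P=cloud(c).reshape(-1,3);I=c['image'].reshape(-1,3).astype(int);t=loc(P)*1000
k=(abs(P[:,2]-.068)<.004)&(abs(t[:,1])<48)&(t[:,0]<20)&(t[:,0]>-120)
print('scene nose',np.percentile(t[k,0],[95,98,99.5]),k.sum())
E
```

```text
(array([-196.6,   -4.4]), np.float64(56.1), 'yaw err deg', np.float64(0.07), 'F', array([ 0.8, -0.1, -0.5]), 'w', 42.8, 't', 5.9)
wrist ((-148.2893829345703, 0.48918914794921875), (118.153564453125, 85.651123046875), 0.013170142658054829) 26290
-200 -41.8 42.9 0.6
-180 -41.9 43.3 0.7
-160 -41.9 43.2 0.6
-140 -42.0 43.2 0.6
-120 -42.3 43.3 0.5
-100 -42.2 43.3 0.6
bed [np.float64(99.9), np.float64(-98.8)]
rail 1 [57.6 59.9 62.1] 1713
rail -1 [-61.2 -57.3 -53.6] 3138
scene nose [-59.13886271 -58.07550479 -57.45210135] 323
```

View pics/wrist6.png

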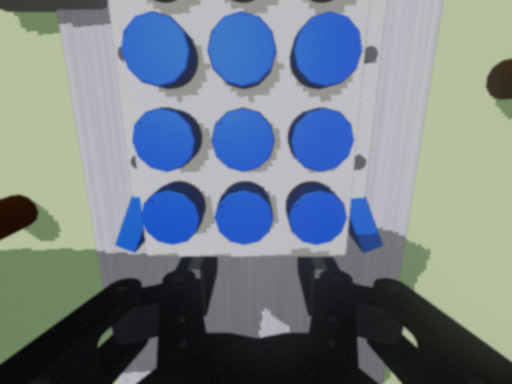

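View pics/scene6.png

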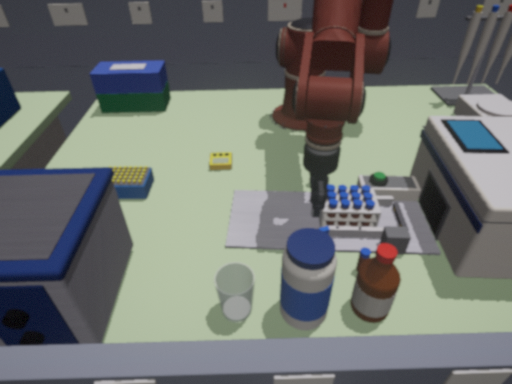

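Still straight and centred, with nose about 57 mm from the stop. I'll push 45 mm more, then finish slowly.

drive_tool:
  motion:
    - [0.0018,0.022,0,0,0,0,0]
    - [0.0027,0.033,0,0,0,0,0]
    - [0.0027,0.033,0,0,0,0,0]
    - [0.0027,0.033,0,0,0,0,0]
    - [0.002,0.025,0,0,0,0,0]

```text
clock: 6.5
position: [0.5497, 0.0044, 0.0561]
eef_rot: [-2.308, -2.131, 0.0]
force: [0.6, -1.7, -1.1]
grip_width: 0.0428
```

drive_tool:
  motion:
    - [0.0008,0.01,0,0,0,0,0]
    - [0.0005,0.007,0,0,0,0,0]
    - [0,0,0,0,0,0,0]

```text
clock: 6.8
position: [0.5504, 0.0088, 0.0564]
eef_rot: [-2.308, -2.131, -0.001]
force: [0.3, 0.5, 0.0]
grip_width: 0.0427
```

```bash
cat > chk2.py <<'E'
from m import *
c=grab('scene');P=cloud(c).reshape(-1,3);t=loc(P)*1000
k=(abs(P[:,2]-.068)<.004)&(abs(t[:,1])<48)&(t[:,0]<20)&(t[:,0]>-120)
print('scene nose',np.percentile(t[k,0],[95,98,99.5]),k.sum())
E
python3 chk.py wrist7.png; python3 chk2.py
```

```text
(array([-148.8,   -4.8]), np.float64(56.4), 'yaw err deg', np.float64(0.01), 'F', array([0.3, 0.5, 0. ]), 'w', 42.7, 't', 6.8)
wrist ((-100.71232604980469, 0.5549888610839844), (85.56566619873047, 118.62010955810547), 89.89995574951172) 26438
-140 -42.1 43.2 0.5
-120 -42.1 43.2 0.5
-100 -42.3 43.2 0.5
-80 -42.1 43.1 0.5
-60 -42.2 43.2 0.5
bed [np.float64(99.5), np.float64(-98.9)]
rail 1 [51.5 60.3 73. ] 3407
rail -1 [-69.  -57.6 -53.3] 4567
scene nose [-12.34173504 -11.36821899 -10.80215922] 487
```

drive_tool:
  motion:
    - [0.0004,0.005,0,0,0,0,0]
    - [0.0004,0.005,0,0,0,0,0]
    - [0.0004,0.005,0,0,0,0,0]
    - [0.0004,0.005,0,0,0,0,0]
    - [0.0004,0.005,0,0,0,0,0]

```text
clock: 7.4
position: [0.5511, 0.0157, 0.0566]
eef_rot: [2.308, 2.13, 0.0]
force: [0.0, -2.6, 2.0]
grip_width: 0.043
```

drive_tool:
  motion:
    - [0.0003,0.004,0,0,0,0,0]
    - [0.0003,0.004,0,0,0,0,0]

```text
clock: 7.6
position: [0.5513, 0.0183, 0.0566]
eef_rot: [2.308, 2.13, 0.0]
force: [-0.3, -4.2, 2.6]
grip_width: 0.0427
```

drive_tool:
  motion:
    - [0.0003,0.003,0,0,0,0,0]

```text
clock: 7.7
position: [0.5513, 0.0186, 0.0566]
eef_rot: [2.307, 2.13, -0.002]
force: [-1.1, -8.1, 1.8]
grip_width: 0.0429
```

drive_tool:
  motion:
    - [0.0002,0.002,0,0,0,0,0]

```text
clock: 7.8
position: [0.5513, 0.0186, 0.0566]
eef_rot: [2.306, 2.13, -0.003]
force: [-1.6, -10.0, 3.2]
grip_width: 0.0423
```

```bash
python3 chk.py wrist8.png; python3 chk2.py
```

```text
(array([-139.,   -5.]), np.float64(56.6), 'yaw err deg', np.float64(0.03), 'F', array([ -1.6, -10. ,   3.2]), 'w', 42.3, 't', 7.8)
wrist ((-90.7840576171875, 0.61383056640625), (85.6813735961914, 118.69866943359375), 89.89830017089844) 26668
-140 -42.0 43.2 0.6
-120 -42.0 42.9 0.5
-100 -42.2 43.2 0.5
-80 -42.0 43.1 0.5
-60 -42.0 42.9 0.4
-40 -42.3 43.4 0.5
bed [np.float64(99.5), np.float64(-98.9)]
rail 1 [51.5 60.4 73. ] 3618
rail -1 [-68.9 -57.6 -53.3] 4644
scene nose [-2.98131004 -1.64749197 -0.7800666 ] 516
```

View pics/wrist8.png

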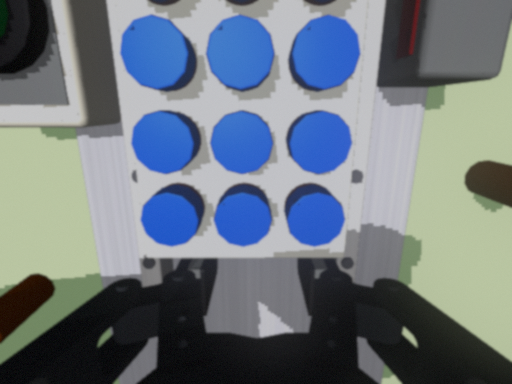

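The rack is against the stop: the tool has stalled with 10 N of push, the nose is at about −0.8 mm, and it is square in the lane. I'll back off, rise and shut the fingers.

drive_tool:
  motion:
    - [-0.0016,-0.02,0,0,0,0,0]
    - [-0.0027,-0.033,0,0,0,0,0]
    - [-0.0055,-0.066,0,0,0,0,0]
    - [0,0,0.1,0,0,0,0]
    - [0,0,0.15,0,0,0,-1]

```text
clock: 8.4
position: [0.5451, -0.0159, 0.128]
eef_rot: [-2.304, -2.124, 0.007]
force: [0.6, -0.5, 0.1]
grip_width: 0.0293
```

drive_tool:
  motion:
    - [0,0,0.15,0,0,0,-1]
    - [0,0,0.15,0,0,0,-1]
    - [0,0,0.0,0,0,0,-1]
    - [0,0,0,0,0,0,-1]
    - [0,0,0,0,0,0,-1]

```text
clock: 8.9
position: [0.5473, -0.0158, 0.2195]
eef_rot: [-2.307, -2.129, 0.002]
force: [-0.3, 0.9, -0.5]
grip_width: -0.0002
```

```bash
python3 - <<'E'
from m import *
print(tool(readout.state()))
for n in('wrist','scene'):
    c=grab(n,n+'9.png');P=cloud(c).reshape(-1,3);C=c['image'].reshape(-1,3).astype(int)
    g=(C[:,1]>C[:,0]*2)&(C[:,1]>C[:,2]*2)&(P[:,2]>.04)&(P[:,2]<.09)
    t=loc(P)*1000;g&=(t[:,0]>-60)&(t[:,0]<0)&(t[:,1]>70)&(t[:,1]<135)
    print(n,g.sum(),'key loc',(t[g].min(0)+t[g].max(0))/2,t[g].mean(0),'world',P[g].mean(0),'z',np.percentile(P[g,2],[5,50,95]))
    rc,o,m=rack(c);print(rc)
a=L[2];d=np.array([np.cos(a),np.sin(a)]);nn=np.array([-d[1],d[0]]);print('key nominal',L[:2]-.03*d+.102*nn)
E
python3 chk2.py
```

```text
(array([-173.6,   -3.7]), np.float64(219.5), 'yaw err deg', np.float64(0.0), 'F', array([-0.3,  0.9, -0.5]), 'w', -0.2, 't', 8.9)
wrist 856 key loc [-29.94686812 102.39423335] [-29.89387796 102.97652595] world [0.45244095 0.13600751 0.06714083] z [0.06583708 0.06714368 0.06841466]
((-71.57046508789062, 0.39809417724609375), (113.07830047607422, 85.26446533203125), 0.038303930312395096)
scene nose [-3.28465877 -1.54085846 -0.64356625] 578Traceback (most recent call last):
  File "<stdin>", line 7, in <module>
    return umr_minimum(a, axis, None, out, keepdims, initial, where)
ValueError: zero-size array to reduction operation minimum which has no identity
```

View pics/wrist9.png

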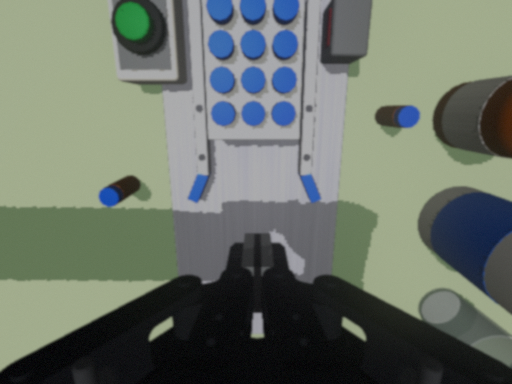

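```bash
python3 - <<'E'
from m import *
c=grab('wrist');P=cloud(c);t=loc(P.reshape(-1,3)).reshape(P.shape[:2]+(2,))*1000
r=np.hypot(t[...,0]+30,t[...,1]-102.4)
for a in range(0,34,2):
    k=(r>=a)&(r<a+2)&(P[...,2]>.03); print(a,k.sum(),np.percentile(P[k][:,2]*1000,[5,50,95]).round(1), c['image'][k].mean(0).round() if k.any() else '')
a=L[2];d=np.array([np.cos(a),np.sin(a)]);nn=np.array([-d[1],d[0]]);print('key nominal',L[:2]-.03*d+.102*nn, readout.state()['joint_positions'])
# fingertip extents in wrist view
E
```

```text
0 20 [66.3 67.5 68.4] [ 44. 139.  68.]
2 60 [65.9 67.3 68.5] [ 44. 139.  68.]
4 100 [65.9 67.2 68.5] [ 43. 138.  67.]
6 148 [65.9 67.1 68.4] [ 43. 138.  67.]
8 169 [66.  67.2 68.5] [ 43. 137.  66.]
10 230 [66.2 67.2 68.6] [ 42. 136.  65.]
12 249 [65.2 66.6 68.1] [ 38. 118.  57.]
14 315 [56.3 61.3 66.6] [34. 55. 38.]
16 228 [56.  57.2 58.6] [44. 52. 45.]
18 310 [56.  57.2 58.3] [45. 54. 47.]
20 318 [55.8 57.1 58.2] [48. 51. 49.]
22 434 [45.3 50.9 57.1] [54. 56. 55.]
24 253 [44.7 45.9 47.5] [106. 108. 108.]
26 286 [44.1 45.7 47.3] [125. 127. 127.]
28 357 [42.9 45.5 47.1] [126. 128. 126.]
30 360 [33.  45.1 47.1] [114. 115. 114.]
32 271 [34.5 45.3 47. ] [120. 121. 119.]
key nominal [0.45340583 0.13582349] [-1.64776223e-01 -1.09225457e-01  1.82376261e+00  1.79512231e-04
  1.43045900e+00 -8.46750225e-02]
```

The key top is at z≈0.067 and 10 mm above its housing. I'll turn the tool 90° so the wrist camera stays away from the analyser housing, and move over the key.

drive_tool:
  motion:
    - [-0.0285,0.046,0,0,0,-0.18,-1]
    - [-0.0285,0.046,0,0,0,-0.18,-1]
    - [-0.0285,0.046,0,0,0,-0.18,-1]
    - [-0.0285,0.046,0,0,0,-0.18,-1]
    - [-0.0285,0.046,0,0,0,-0.18,-1]

```text
clock: 9.6
position: [0.5047, 0.0537, 0.2202]
eef_rot: [-2.906, -1.191, 0.002]
force: [0.2, -0.6, -0.2]
grip_width: -0.0001
```

drive_tool:
  motion:
    - [-0.0285,0.046,0,0,0,-0.18,-1]
    - [-0.0285,0.046,0,0,0,-0.18,-1]
    - [-0.0285,0.046,0,0,0,-0.18,-1]
    - [-0.0285,0.046,0,0,0,-0.18,-1]
    - [-0.0285,0.046,0,0,0,-0.18,-1]

```text
clock: 10.1
position: [0.4619, 0.1226, 0.2203]
eef_rot: [-3.14, -0.112, 0.003]
force: [-0.4, -0.4, -0.2]
grip_width: -0.0
```

drive_tool:
  motion:
    - [-0.0285,0.046,0,0,0,-0.18,-1]
    - [0,0,0,0,0,0,-1]
    - [0,0,0,0,0,0,-1]
    - [0,0,0,0,0,0,-1]

```text
clock: 10.5
position: [0.4544, 0.1354, 0.221]
eef_rot: [3.14, -0.099, -0.001]
force: [-0.4, -0.5, 0.1]
grip_width: 0.0002
```

drive_tool:
  motion:
    - [-0.003,0.001,-0.12,0,0,0,-1]
    - [0,0,-0.12,0,0,0,-1]
    - [0,0,-0.12,0,0,0,-1]
    - [0,0,-0.05,0,0,0,-1]
    - [0,0,0,0,0,0,-1]

```text
clock: 11.0
position: [0.4512, 0.1353, 0.095]
eef_rot: [3.139, -0.101, -0.01]
force: [-0.0, 0.9, 0.5]
grip_width: 0.0001
```

drive_tool:
  motion:
    - [0,0,0,0,0,0,-1]
    - [0,0,0,0,0,0,-1]

```text
clock: 11.2
position: [0.4547, 0.1362, 0.1001]
eef_rot: [-3.139, 0.101, -0.005]
force: [0.5, -0.0, 0.2]
grip_width: -0.0001
```

```bash
python3 - <<'E'
from m import *
print(tool(readout.state()))
grab('side','side10.png');grab('wrist','wrist10.png')
E
python3 chk2.py
```

```text
(array([-29.6, 100.7]), np.float64(100.1), 'yaw err deg', np.float64(-89.1), 'F', array([ 0.5, -0. ,  0.2]), 'w', -0.1, 't', 11.2)
scene nose [-3.46509941 -1.80673724 -1.21609213] 577
```

View pics/side10.png

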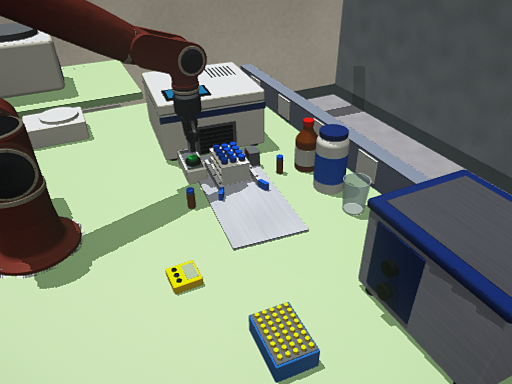

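View pics/wrist10.png

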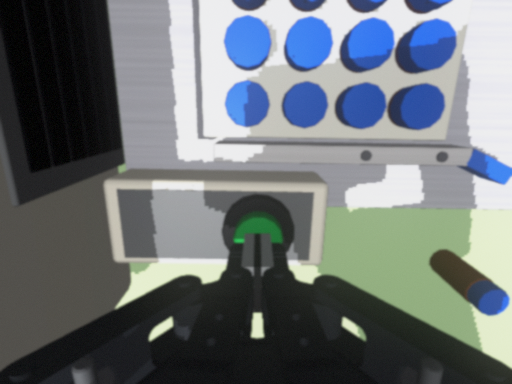

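The shut fingertips at (258,240) sit over the green key and clear of the housing. Pressing slowly.

drive_tool:
  motion:
    - [0,0,-0.02,0,0,0,-1]
    - [0,0,-0.02,0,0,0,-1]
    - [0,0,0,0,0,0,-1]

```text
clock: 11.65
position: [0.4528, 0.1361, 0.0854]
eef_rot: [3.14, -0.101, -0.002]
force: [0.2, 0.1, 2.2]
grip_width: 0.0001
```

drive_tool:
  motion:
    - [0,0,-0.006,0,0,0,-1]
    - [0,0,-0.006,0,0,0,-1]

```text
clock: 11.85
position: [0.4531, 0.1362, 0.0826]
eef_rot: [3.14, -0.101, -0.001]
force: [-2.5, -0.3, 3.6]
grip_width: -0.0002
```

drive_tool:
  motion:
    - [0,0,-0.006,0,0,0,-1]
    - [0,0,-0.006,0,0,0,-1]

```text
clock: 12.05
position: [0.4532, 0.1362, 0.0798]
eef_rot: [3.14, -0.101, -0.002]
force: [-8.8, -0.8, 17.7]
grip_width: 0.0002
```

The force jumped to 18 N, so the key has bottomed out. I'll hold briefly and then release straight up.

drive_tool:
  motion:
    - [0,0,0,0,0,0,-1]
    - [0,0,0.02,0,0,0,-1]
    - [0,0,0.06,0,0,0,-1]
    - [0,0,0.15,0,0,0,-1]
    - [0,0,0.15,0,0,0,-1]

```text
clock: 12.55
position: [0.4524, 0.1361, 0.1931]
eef_rot: [3.14, -0.101, -0.003]
force: [1.4, -0.5, 0.6]
grip_width: 0.0003
```

drive_tool:
  motion:
    - [0,0,0.15,0,0,0,-1]
    - [-0.05,-0.15,0,0,0,0,-1]
    - [-0.05,-0.15,0,0,0,0,-1]
    - [0,0,0,0,0,0,-1]
    - [0,0,0,0,0,0,-1]

```text
clock: 13.05
position: [0.4233, 0.0455, 0.2381]
eef_rot: [-3.139, 0.105, -0.002]
force: [-0.3, 0.2, 0.2]
grip_width: -0.0001
```

```bash
python3 - <<'E'
from m import *
print(tool(readout.state()))
c=grab('wrist','wrist11.png');P=cloud(c).reshape(-1,3);C=c['image'].reshape(-1,3).astype(int)
t=loc(P)*1000;g=(C[:,1]>C[:,0]*2)&(C[:,1]>C[:,2]*2)&(t[:,0]>-60)&(t[:,0]<0)&(t[:,1]>70)&(t[:,1]<135)
print('key z',np.percentile(P[g,2],[5,50,95]) if g.any() else None)
rc,o,m=rack(c);print(rc)
c=grab('scene','scene11.png');print(rack(c)[0])
E
python3 chk2.py
```

```text
(array([-122.5,  124.7]), np.float64(238.1), 'yaw err deg', np.float64(-89.24), 'F', array([-0.3,  0.2,  0.2]), 'w', -0.1, 't', 13.05)
key z [0.0659293  0.06715376 0.06828912]
((-64.42729187011719, 2.0938796997070312), (128.570556640625, 82.2148208618164), 0.34626275300979614)
((-64.33610534667969, -1.9261131286621094), (86.73893737792969, 128.4696502685547), 89.9087905883789)
scene nose [-3.19748415 -1.93433206 -0.83567391] 573
```

View pics/wrist11.png

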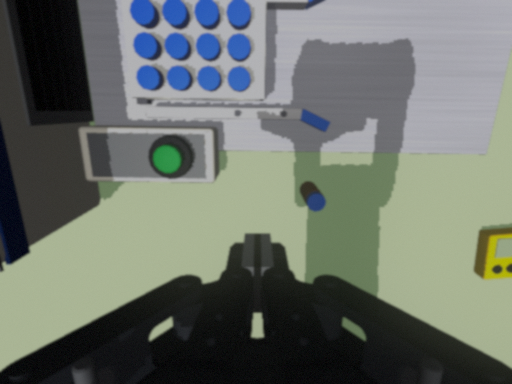

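View pics/scene11.png

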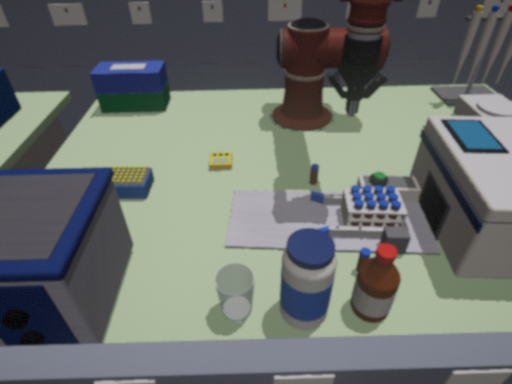

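The key at (167,158) is back up at z 0.067. The rack is home at x ≈ −64.4 mm and square, and the robot is clear of everything. Nothing else has moved, so I'm handing in.

```bash
python3 -c "
from cell import bot; print(bot.sign_off())"
```

```text
the job is handed in; nothing more can be done
None
```

The rack is home against the end stop, the load key has been pressed and released, and the job is handed in; it reported no verdict. I squared the rack on the open bed by pushing its rear face with both fingertips. I then pushed it down the lane, steering out a 2.5 mm offset, until it stalled on the stop at about 10 N. The tips were commanded to stay above the rail tops. I pressed the key with the fingers shut until it bottomed at about 18 N, released it and moved the arm clear.

**Last checks:**
- **Rack:** its centre is at x ≈ −64.4 mm, where home is −64, and its nose is about 1 mm from the stop. It is square within about 0.4°.
- **Key:** its top is back at z 67.2 mm, the same as before the press.
- **Robot:** the wrist force is about 0 N and the arm touches nothing.
- **Other things:** none looks moved in the pictures; I did not measure their positions.

**Disagreements:**
- **Sideways position of the rack:** the wrist camera read +0.4 to +0.6 mm with a clear view. In the final pictures the wrist view, which cut off part of the rack, read +2.1 mm, and the scene camera read −1.9 mm. All are inside the ±7.5 mm clearance.
- **Rail contact:** there is no direct sensor for this, so I judged it only from the images and from the low pushing force.

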